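# Ready the projector for the film

### The arm

A 6-joint arm with a two-finger parallel gripper is mounted at the origin on the work surface. World frame = base frame: x ahead of the robot, y to its left, z up, the work surface at z = 0. Lengths are in m, angles in rad, forces in N, time in s.
With the tool pointing down it reaches from about 0.4 to 0.925 m from the base axis. Payload 3.4 kg.
Tool frame: the origin (TCP) lies on the centre line of the jaws, within the pads' length; the fingertips stand 11 mm ahead of it and the grasp point (between the pads) lies 8 mm behind it (robot.nose_length is the distance from the TCP to the fingertips, in m); z points along the fingers, y is the line along which they close (so a half turn about z gives the same grasp; the last joint's range is limited). The gripper opens to 85 mm and grips with 20 to 120 N. Pads are 22 mm wide; open, the fingers measure 114 mm over their backs; the gripper's body (76 mm by 85 mm) begins 54 mm behind the grasp point. The pads swing forward as they close: fully open they stand 13 mm farther back than shut.
Start: joints at [1.24, 0.307, 1.506, -0, 1.328, -0.073], TCP at [0.146, 0.556, 0.242] pointing down, gripper open.
Joint ranges: [-3.12, 3.12], [-1.05, 2.28], [0.14, 2.33], [-1.42, 4.57], [0.1, 2.73], [-2.68, 2.68]. Speed limits (rad/s): [2.57, 2.57, 3.14, 3.14, 3.14, 3.14].

### API

Orientations are given as [roll, pitch, yaw] about the fixed x, y, z axes, in that order (R = Rz(yaw) Ry(pitch) Rx(roll)).
In Python, from cell import status, viewer, robot gives the robot as it stands.
- The arm moves only by the shell command python3 -m jog 'ROWS' [FORCE]. ROWS is JSON, a list that holds one entry, the list of rows, each a list of 7 numbers: the finger opening in mm, from 0 to 85.4, then the shift along the tool's x, y, z in units of 0.1 m (1.0 is 0.1 m), then the turn, a rotation vector about the tool's x, y, z in units of pi rad (1.0 is pi rad). A call has 1 to 8 rows; each row is the pose to reach, as a shift and turn from the pose commanded when the call began, along the tool's axes at that moment, turning the shorter way round; what a row does not reach only later rows make up. A row lasts 1/12 s, in which the tool goes at most 41.7 mm and 7.16 degrees, less where a joint would pass 70% of its speed; a pose out of reach is approached as far as the arm can. A call with a number of a shift or a turn outside -1 to 1 is refused whole. A call with a gripper value outside its range is refused whole. The fingers move at their own pace and stop on an object; FORCE is the grip in N (left out, the last holds). Time passes only in rows, so rows that repeat a pose let the fingers close. It gives the time, the measured TCP pose, the force, the opening and the grip force at its end, in the units of the state.
- status.get_obs(): the state, without advancing time (a new reading comes with each control period).
- viewer.capture(name): name is "side" or "top"; returns a dict with "color" (384x512x3 uint8, red, green, blue), "fx", "fy", "cx", "cy" (pixels), "cam_to_world" (4x4, takes a point from camera to world coordinates). Camera axes: x right, y up, looking along -z (the intrinsics and any distortion apply to the point x, -y, -z); pixel columns grow to the right and rows downward; lengths in m; the calibration is good to about 2 mm. A picture is of the moment at which its call begins. There is no depth.
- robot.finish_job(): hands the job in; it is judged then, once.
The state is a dict: "time_s": time; "qpos": joint angles; "joint_vel": joint speeds; "tau": joint torques, N m; "tcp_pos": TCP position; "tcp_rot": TCP orientation; "ft_force": force on the tool from outside, world axes, zero at the start; "moment": the same for the moment, N m; "finger_gap": finger opening in m; "grasp_force": force on a finger pad.
Only numpy, scipy, OpenCV 4.12 (cv2) and the standard library are available. Lean on these libraries where they do the work, as an engineer would, in place of code of your own. Each camera call takes 0.05 s, during which the arm holds its last target. There are 200 camera calls.

### The job

Get the projector ready for the film, using only the fingertips: push the tab of the lens cover until the lens is fully uncovered, push the orange keystone slider onto its centre mark from whichever side it stands, and press the power button right down and let it up again, but only once the lens is uncovered. The projector is already aimed at the screen, so do not shift or lift it, and leave everything else on the table where it is.

Things in the scene. Friction and masses are not known exactly. Their poses are not given: they have to be found in the camera images.
- projector: white projector, 300 mm wide (its y), 230 deep (its x), flat top 90 mm above the table, 2.8 kg, standing loose on rubber feet, aimed at the screen. Origin: centre of its underside, on the table. Its x axis points out of the lens side (away from the robot), y to the left as the robot sees it, z up. It slips only under a sideways push of some 12 N or more.
- lens_cover (a joint): travel of the dark plate that slides across in front of the lens, in m: 0 = lens wholly covered, 0.060 = against its open stop, lens wholly free. It opens towards the projector's -y. About 1.5 N moves it; it stays where it is left.
- cover_tab (a point): centre of the top face of the lens cover's black finger tab, which stands 12 mm up from the projector's top, 16 mm along the projector's x, 18 mm along y, near the front edge (94 mm ahead of the projector's centre); moves with the cover. With the cover shut it is 70 mm to the projector's +y side, fully open 10 mm.
- keystone (a joint): position of the keystone slider in m: 0 = at its centre mark, positive towards the projector's +y, stops at -0.024 and +0.024. About 1.2 N moves it; it stays where it is left.
- keystone_tab (a point): centre of the top face of the orange keystone tab, 14 mm along the projector's x, 12 mm along y, standing 10.5 mm up from the projector's top in a black slot that runs along y, 10 mm behind the projector's centre; moves with the slider.
- keystone_mark (a point): fixed point on the projector's top, in the slot, where the keystone tab's middle stands when centred; a red line printed on the top just ahead (+x) of the slot shows it (grey ticks lie 12 and 24 mm to each side). At projector x -10, y -30 mm.
- power (a joint): power button travel in m: 0 = up, 0.004 = fully pressed; spring return, 1.2 N to start and 4 N at the bottom.
- power_top (a point): centre of the top face of the round silver power button with a blue collar, 21 mm across, top 7.5 mm above the projector's top, at the rear left (projector x -60, y +60 mm). The flat grey keys at the rear right are the menu pad.
- lens (a point): centre of the lens glass, 44 mm across, in the front of the projector 49 mm above the table (projector x 92, y 70 mm). The grey ribbed focus and zoom rings in the black window on the top behind it stand 2 mm up.
- remote: black remote control, 155 x 44 x 18 mm, lying on the table to the left of the projector; origin under its centre, x along its length.
- disc_case: film disc case with a red cover, 190 x 135 x 15 mm, lying on the table to the right of the projector; origin under its centre, x along its length.
- tumbler: drinking glass, 72 mm across, 105 mm high; origin under its centre.
- mug: blue mug, 82 mm across and 95 mm high, handle at its +y; origin under its centre.
- coasters: pile of four round coasters (one piece), 96 mm across, 24 mm high; origin under its centre.
- popcorn_bowl: empty red popcorn bowl, 170 mm across, 85 mm high; origin under its centre.

How it is judged:
On the way, in this order (a step that is already met when the one before it is completed fails the run):
1. the lens cover is pushed fully open (value of joint lens_cover above 0.056 m), for 0.1 s.
2. the power button is pressed right down (value of joint power above 0.003 m), for 0.05 s.
At the end, for the whole second after the job is handed in: the lens cover is within 4 mm of its open stop, the keystone slider within 4 mm of its centre mark, the power button has been pressed and is up again, and the projector stands still within 10 mm (its lens within 12 mm) of where it began (value of joint lens_cover above 0.056 m and value of joint keystone between -0.004 and 0.004 m and value of joint power below 0.001 m and distance of projector from where it was at the start of the episode below 0.01 m and distance of lens from where it was at the start of the episode below 0.012 m and linear speed of projector below 0.01 m/s); the robot touches nothing.
It fails at once if the power button is pressed while the lens is still covered (value of joint power above 0.002 m and value of joint lens_cover below 0.05 m).
It fails at once if the projector is shifted, tipped or lifted (distance of projector from where it was at the start of the episode above 0.01 m or distance of lens from where it was at the start of the episode above 0.012 m).
It fails at once if another thing on the table is lifted or pushed more than 15 mm (distance of any of remote, disc_case, tumbler, mug, coasters, popcorn_bowl from where it was at the start of the episode above 0.015 m).
It also fails if it takes over 45 s, if anything falls off the work surface, if the arm or the gripper's body presses on something with over 40 N, if the wrist force passes 120 N, or if a joint passes its speed limit or range.

## Working session

There is one attempt and no reset: what is moved stays moved. The work goes in short steps, Python scripts to look and compute and a shell command to move; the robot and the scene stay as the last step left them, time stands still between calls to the robot, and variables do not carry over. Pictures are saved under pics/ and viewed, at most 12 in all, crops included, and the job is handed in when it is done.

```bash
mkdir -p pics; ls; python3 - <<'E'
from cell import status, viewer, robot
import cv2
print(status.get_obs(), robot.nose_length)
for n in("top","side"):
    c=viewer.capture(n); cv2.imwrite(f"pics/{n}0.png",cv2.resize(c["color"][:,:,::-1],(768,576)))
    print(n,c["fx"],c["fy"],c["cx"],c["cy"],c["cam_to_world"],[k for k in c])
E
```

```text
pics
{'time_s': 0.0, 'qpos': array([ 1.24049079e+00,  3.07569570e-01,  1.50770332e+00, -1.25072833e-05,
        1.32836478e+00, -7.35382108e-02]), 'joint_vel': array([ 1.22251892e-03, -1.56402991e-03, -4.65603590e-04,  7.98498753e-04,
       -7.23916371e-04, -9.20302304e-05]), 'tau': array([-3.68963056e-04, -4.57536578e+01, -2.51918650e+01, -1.92572547e-04,
        1.34681346e-02,  7.51281789e-06]), 'tcp_pos': array([0.14585209, 0.55549067, 0.24137167]), 'tcp_rot': array([-3.13955227e+00, -1.38148984e-04,  2.88482821e+00]), 'ft_force': array([0.48066176, 1.40543587, 0.69814357]), 'moment': array([-0.00805477,  0.017218  ,  0.02690463]), 'grasp_force': 0.0, 'finger_gap': 0.08523213386920404} 0.011
top 390.39357429218876 390.39357429218876 262.83522730988983 188.00790992054388 [[ 0.02816943  0.99691848 -0.07321227  0.43243582]
 [-0.99957441  0.02753749 -0.00962693 -0.02717674]
 [-0.00758118  0.07345229  0.99726992  1.29062638]
 [ 0.          0.          0.          1.        ]] ['color', 'fx', 'fy', 'cx', 'cy', 'cam_to_world']
side 427.1085408998658 427.1085408998658 260.4836504871706 188.3264683470223 [[ 0.84448968  0.26764663 -0.4638992  -0.08859915]
 [-0.53556953  0.42455848 -0.73001053 -0.96140032]
 [ 0.00156748  0.86493664  0.50187863  0.76074324]
 [ 0.          0.          0.          1.        ]] ['color', 'fx', 'fy', 'cx', 'cy', 'cam_to_world']
```

View pics/top0.png

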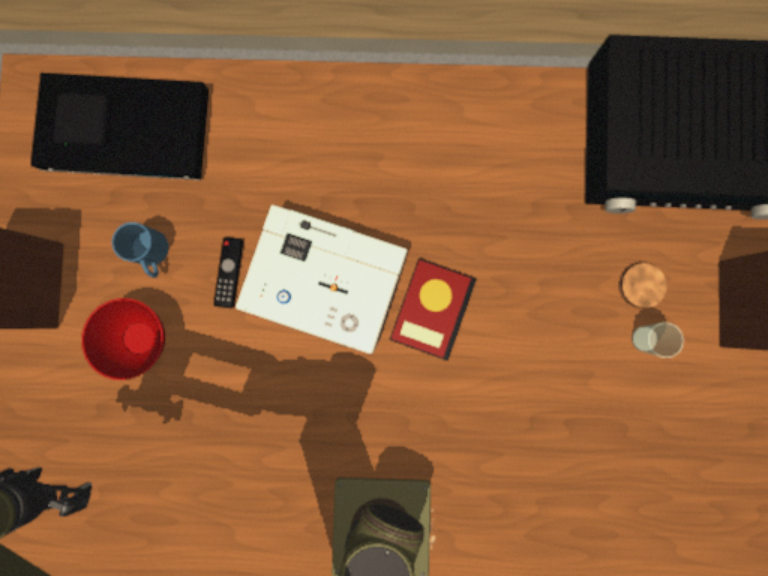

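View pics/side0.png

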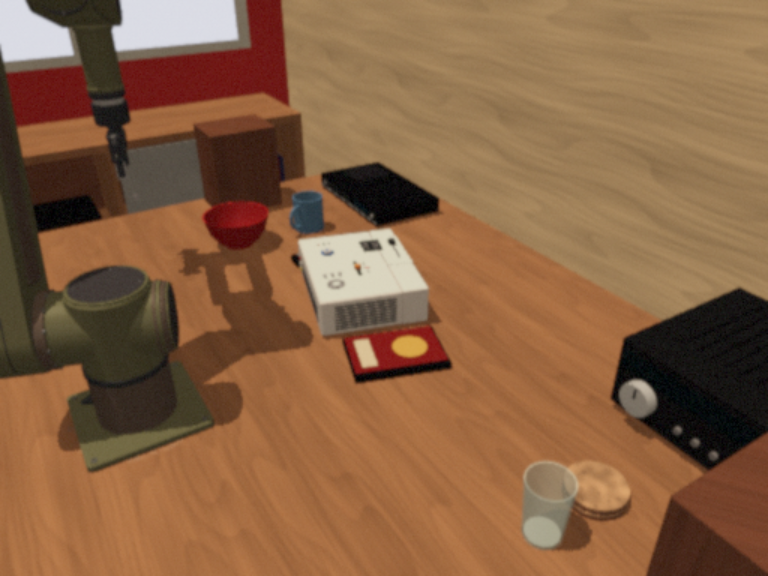

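The top view (768-wide) shows the cover tab near (305,225), the orange keystone at (334,287) with the red mark at about (337,278), and the power button at (284,296). The remote (228,272) and disc case (433,308) flank the projector.

```bash
cat > h.py <<'E'
import numpy as np, cv2
from cell import status, viewer, robot
def ray(c,u,v,z):
    M=c["cam_to_world"]; d=M[:3,:3]@np.array([(u-c["cx"])/c["fx"],-(v-c["cy"])/c["fy"],-1]); o=M[:3,3]
    return o+d*(z-o[2])/d[2]
def blob(mask,box):
    m=np.zeros(mask.shape,np.uint8); x0,y0,x1,y1=box; m[y0:y1,x0:x1]=mask[y0:y1,x0:x1]
    n,l,s,ce=cv2.connectedComponentsWithStats(m)
    return [(s[i,4],*(ce[i].round(2)),*s[i,:4]) for i in range(1,n) if s[i,4]>=2]
def masks(c):
    h=cv2.cvtColor(c["color"],cv2.COLOR_RGB2HSV); H,S,V=cv2.split(h)
    return dict(white=(S<60)&(V>150),dark=V<90,orange=(H>8)&(H<22)&(S>130)&(V>120),red=((H<7)|(H>172))&(S>70)&(V>110),blue=(H>95)&(H<125)&(S>80))
E
python3 - <<'E'
from h import *
c=viewer.capture("top"); m=masks(c)
w=m["white"].astype(np.uint8); w=cv2.morphologyEx(w,cv2.MORPH_CLOSE,np.ones((5,5)))
cs,_=cv2.findContours(w,0,1); k=max([q for q in cs if 150<q[:,0,0].mean()<290],key=cv2.contourArea)
ap=cv2.boxPoints(cv2.minAreaRect(k)); P=np.array([ray(c,*p,0.09) for p in ap]); print(ap,P.round(4),P.mean(0))
e=np.diff(np.vstack([P,P[:1]]),axis=0); print(np.linalg.norm(e,axis=1),np.degrees(np.arctan2(e[:,1],e[:,0])))
box=(158,136,272,236)
for n,z in(("orange",.1005),("red",.09),("blue",.095),("dark",.102)):
    for b in blob(m[n].astype(np.uint8),box): print(n,b,ray(c,b[1],b[2],z).round(4))
cv2.imwrite("pics/z.png",cv2.resize(c["color"][130:240,155:275,::-1],None,fx=5,fy=5,interpolation=2))
E
```

```text
[[156.3356  204.9541 ]
 [180.31482 134.42703]
 [271.5841  165.45859]
 [247.60489 235.98566]] [[ 0.4592  0.3109  0.09  ]
 [ 0.681   0.2465  0.09  ]
 [ 0.5913 -0.0407  0.09  ]
 [ 0.3723  0.0268  0.09  ]] [0.52595869 0.13588588 0.09      ]
[0.23099181 0.30092895 0.2291976  0.29706813] [ -16.1732045  -107.34948955  162.86949235   72.98749874]
orange (np.int32(628), np.float64(165.87), np.float64(154.94), np.int32(158), np.int32(136), np.int32(23), np.int32(63)) [0.6137 0.2859 0.1005]
orange (np.int32(7), np.float64(186.43), np.float64(136.29), np.int32(184), np.int32(136), np.int32(5), np.int32(2)) [0.6735 0.225  0.1005]
orange (np.int32(902), np.float64(247.06), np.float64(143.71), np.int32(199), np.int32(136), np.int32(73), np.int32(24)) [0.6554 0.0368 0.1005]
orange (np.int32(497), np.float64(262.39), np.float64(212.44), np.int32(249), np.int32(170), np.int32(23), np.int32(66)) [ 0.4453 -0.0164  0.1005]
orange (np.int32(15), np.float64(222.2), np.float64(191.4), np.int32(220), np.int32(190), np.int32(5), np.int32(4)) [0.506  0.1082 0.1005]
orange (np.int32(1189), np.float64(187.31), n
[... 1345 characters left out ...]
.102 ]
dark (np.int32(2), np.float64(262.0), np.float64(196.5), np.int32(262), np.int32(196), np.int32(1), np.int32(2)) [ 0.4937 -0.0139  0.102 ]
dark (np.int32(2), np.float64(261.0), np.float64(199.5), np.int32(261), np.int32(199), np.int32(1), np.int32(2)) [ 0.4844 -0.0111  0.102 ]
dark (np.int32(5), np.float64(259.6), np.float64(203.6), np.int32(259), np.int32(202), np.int32(2), np.int32(4)) [ 0.4718 -0.0072  0.102 ]
dark (np.int32(2), np.float64(258.0), np.float64(208.5), np.int32(258), np.int32(208), np.int32(1), np.int32(2)) [ 0.4568 -0.0028  0.102 ]
dark (np.int32(9), np.float64(254.89), np.float64(217.67), np.int32(254), np.int32(214), np.int32(3), np.int32(8)) [0.4288 0.0059 0.102 ]
```

View pics/z.png

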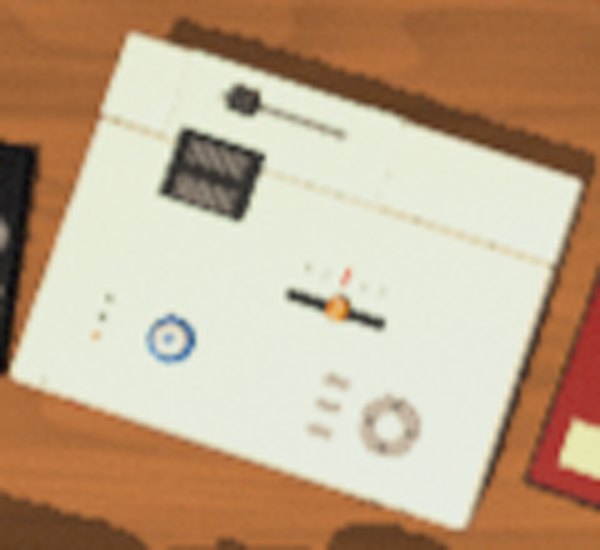

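```bash
cat > g.py <<'E'
import sys
from h import *
from scipy.spatial.transform import Rotation as R
C=np.array([.526,.136,0]); P=R.from_euler('z',-16.9,degrees=True)
def go(x,y,z):  # projector-frame target of fingertips, mm
    o=status.get_obs(); T=R.from_euler('xyz',o["tcp_rot"])
    w=C+P.apply(np.array([x,y,z+11])/1000)
    W=R.from_euler('xyz',[np.pi,0,np.radians(163.1)])
    loc=P.inv().apply(o["tcp_pos"]-C)*1000; loc[2]-=11
    print("t",round(o["time_s"],2),"tip now",loc.round(1),"shift",(T.inv().apply(w-o["tcp_pos"])*10).round(3),"turn",((T.inv()*W).as_rotvec()/np.pi).round(4),"F proj",P.inv().apply(o["ft_force"]).round(2),"gap",round(o["finger_gap"]*1000,1),"q",o["qpos"].round(2) )
go(*map(float,sys.argv[1:4]))
E
python3 g.py 94 106 150
```

```text
t 0.15 tip now [-485.7  291.   230.6] shift [-5.722 -2.069  0.809] turn [-0.0005 -0.      0.0122] F proj [ 0.87 -0.76  0.79] gap 85.4 q [ 1.24  0.31  1.51 -0.    1.33 -0.07]
```

```bash
python3 -m jog '[[[0,-0.33,-0.1,0,0,0,0.012],[0,-0.67,-0.2,0,0,0,0.012],[0,-1,-0.3,0,0,0,0.012]]]' 
python3 -m jog '[[[0,-0.33,-0.1,0,0,0,0],[0,-0.67,-0.2,0,0,0,0],[0,-1,-0.3,0,0,0,0]]]' 
python3 -m jog '[[[0,-0.33,-0.1,0,0,0,0],[0,-0.67,-0.2,0,0,0,0],[0,-1,-0.3,0,0,0,0]]]' 
python3 -m jog '[[[0,-0.33,-0.1,0,0,0,0],[0,-0.67,-0.2,0,0,0,0],[0,-1,-0.3,0,0,0,0],[0,-1,-0.3,0,0,0,0]]]' 
python3 g.py 94 106 150
```

```text
time_s: 0.4
tcp_pos: [0.2355, 0.5011, 0.2419]
tcp_rot: [-3.141, 0.0, 2.849]
ft_force: [0.2, 0.0, 0.6]
finger_gap: 0.0519
grasp_force: 0.0
time_s: 0.65
tcp_pos: [0.3232, 0.4428, 0.242]
tcp_rot: [-3.141, -0.0, 2.847]
ft_force: [0.4, 1.0, -0.3]
finger_gap: 0.0121
grasp_force: 0.0
time_s: 0.9
tcp_pos: [0.4103, 0.3849, 0.2421]
tcp_rot: [-3.141, -0.0, 2.847]
ft_force: [0.3, 1.0, 0.6]
finger_gap: -0.0003
grasp_force: 0.0
time_s: 1.23
tcp_pos: [0.5016, 0.325, 0.2419]
tcp_rot: [-3.141, 0.004, 2.842]
ft_force: [1.0, 0.0, 0.2]
finger_gap: 0.0001
grasp_force: 0.0
t 1.23 tip now [-78.2 173.7 230.9] shift [-1.722 -0.669  0.817] turn [-0.0003  0.0013 -0.0014] F proj [0.97 0.32 0.25] gap 0.1 q [ 0.51  0.34  1.46 -0.    1.34 -0.76]
```

```bash
python3 -m jog '[[[0,-0.33,-0.12,0.1,0,0,0],[0,-0.67,-0.24,0.2,0,0,0],[0,-1,-0.36,0.3,0,0,0]]]' 
python3 -m jog '[[[0,-0.36,-0.15,0.25,0,0,0],[0,-0.72,-0.31,0.5,0,0,0],[0,-0.72,-0.31,0.5,0,0,0],[0,-0.72,-0.31,0.5,0,0,0]]]' 
python3 g.py 94 106 105
python3 - <<'E'
from h import *
a=[]
for n in("top","side"):
    c=viewer.capture(n); im=c["color"]
    u,v=(190,160) if n=="top" else (240,190)
    a.append(cv2.resize(im[v-60:v+60,u-60:u+60,::-1],(400,400),interpolation=2))
cv2.imwrite("pics/a.png",np.hstack(a))
E
```

```text
time_s: 1.48
tcp_pos: [0.5819, 0.2646, 0.2119]
tcp_rot: [3.141, -0.0, 2.848]
ft_force: [0.3, 0.9, -0.5]
finger_gap: -0.0
grasp_force: 0.0
time_s: 1.82
tcp_pos: [0.6414, 0.212, 0.1589]
tcp_rot: [-3.138, -0.004, 2.844]
ft_force: [0.2, -0.1, 0.7]
finger_gap: 0.0003
grasp_force: 0.0
t 1.82 tip now [ 88.3 106.3 147.9] shift [-0.059 -0.001  0.429] turn [-0.001  -0.0013 -0.001 ] F proj [ 0.26 -0.05  0.74] gap 0.3 q [ 0.26  0.51  1.39 -0.    1.25 -1.02]
```

View pics/a.png

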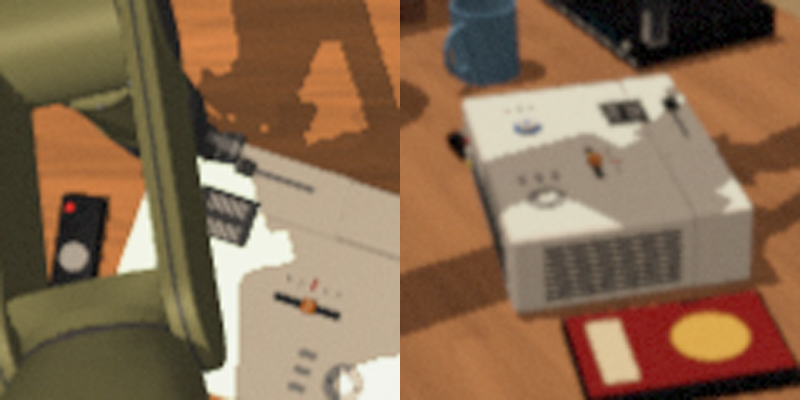

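Top crop: the gripper is just left of the tab (240,165), and the orange tab is at (308,305), slightly right of the slot middle. Descending now.

```bash
python3 -m jog '[[[0,-0.05,0,0.2,0,0,0],[0,-0.05,0,0.4,0,0,0],[0,-0.05,0,0.52,0,0,0],[0,-0.05,0,0.52,0,0,0],[0,-0.05,0,0.52,0,0,0]]]' 
python3 g.py 94 106 95
```

```text
time_s: 2.33
tcp_pos: [0.6449, 0.2142, 0.1106]
tcp_rot: [-3.141, -0.001, 2.849]
ft_force: [0.9, 0.0, 0.7]
finger_gap: 0.0
grasp_force: 0.0
t 2.33 tip now [ 91.  109.4  99.6] shift [-0.03  -0.034  0.046] turn [-0.0001 -0.0003  0.0006] F proj [0.89 0.32 0.66] gap 0.0 q [ 0.26  0.56  1.43  0.    1.15 -1.02]
```

```bash
python3 -m jog '[[[0,-0.02,0,0.04,0,0,0],[0,-0.02,-0.06,0.04,0,0,0],[0,-0.02,-0.12,0.04,0,0,0],[0,-0.02,-0.18,0.04,0,0,0],[0,-0.02,-0.24,0.04,0,0,0],[0,-0.02,-0.3,0.04,0,0,0]]]' 
python3 g.py 94 33 95
python3 -m jog '[[[0,0,-0.04,0,0,0,0],[0,0,-0.08,0,0,0,0],[0,0,-0.12,0,0,0,0],[0,0,-0.16,0,0,0,0],[0,0,-0.2,0,0,0,0],[0,0,-0.24,0,0,0,0]]]' 
python3 g.py 94 33 95
```

```text
time_s: 2.83
tcp_pos: [0.6393, 0.1832, 0.1068]
tcp_rot: [3.141, 0.0, 2.846]
ft_force: [0.5, 2.6, 1.3]
finger_gap: -0.0002
grasp_force: 0.9
t 2.83 tip now [94.7 78.1 95.8] shift [ 0.007 -0.451  0.008] turn [ 0.0003  0.0001 -0.0001] F proj [-0.31  2.65  1.32] gap -0.2 q [ 0.22  0.54  1.47  0.    1.12 -1.06]
time_s: 3.33
tcp_pos: [0.6325, 0.1606, 0.1065]
tcp_rot: [3.141, 0.001, 2.847]
ft_force: [0.3, 1.6, 3.3]
finger_gap: -0.0001
grasp_force: 1.4
t 3.33 tip now [94.8 54.5 95.5] shift [ 0.008 -0.215  0.005] turn [0.0001 0.0002 0.0002] F proj [-0.15  1.59  3.27] gap -0.1 q [ 0.18  0.53  1.5   0.    1.11 -1.09]
```

```bash
python3 -m jog '[[[0,0,-0.04,0,0,0,0],[0,0,-0.08,0,0,0,0],[0,0,-0.12,0,0,0,0],[0,0,-0.15,0,0,0,0],[0,0,-0.15,0,0,0,0]]]' 
python3 g.py 94 33 95
python3 -m jog '[[[0,0,-0.01,0,0,0,0],[0,0,-0.02,0,0,0,0],[0,0,-0.03,0,0,0,0]]]' 
python3 g.py 94 33 95
```

```text
time_s: 3.75
tcp_pos: [0.6279, 0.1455, 0.1065]
tcp_rot: [-3.141, 0.0, 2.847]
ft_force: [0.1, -0.9, 4.2]
finger_gap: 0.0002
grasp_force: 2.0
t 3.75 tip now [94.8 38.7 95.5] shift [ 0.008 -0.057  0.005] turn [-0.0002  0.0001  0.0001] F proj [ 0.37 -0.78  4.22] gap 0.2 q [ 0.16  0.52  1.52 -0.    1.1  -1.11]
time_s: 4.0
tcp_pos: [0.6274, 0.1437, 0.1065]
tcp_rot: [3.141, 0.001, 2.847]
ft_force: [0.8, 1.4, 4.3]
finger_gap: -0.0002
grasp_force: 2.9
t 4.0 tip now [94.8 36.9 95.5] shift [ 0.008 -0.039  0.005] turn [0.0002 0.0002 0.0002] F proj [0.35 1.61 4.32] gap -0.2 q [ 0.16  0.52  1.52  0.    1.1  -1.12]
```

```bash
for i in 1 2 3; do python3 -m jog '[[[0,0,-0.01,0,0,0,0],[0,0,-0.02,0,0,0,0]]]' >/dev/null
python3 g.py 94 33 95; done
```

```text
t 4.17 tip now [94.7 34.8 95.5] shift [ 0.007 -0.018  0.005] turn [0.0001 0.0002 0.0002] F proj [0.98 1.24 5.02] gap 0.1 q [ 0.16  0.52  1.53  0.    1.1  -1.12]
t 4.33 tip now [94.8 32.7 95.5] shift [0.008 0.003 0.005] turn [0.0001 0.0002 0.0002] F proj [0.71 1.41 4.63] gap -0.2 q [ 0.15  0.52  1.53 -0.    1.1  -1.12]
t 4.5 tip now [94.7 30.6 95.5] shift [0.007 0.024 0.005] turn [0.     0.0002 0.0002] F proj [0.66 0.98 5.16] gap 0.2 q [ 0.15  0.52  1.53 -0.    1.09 -1.13]
```

```bash
python3 - <<'E'
from h import *
a=[]
for n in("top","side"):
    c=viewer.capture(n); im=c["color"]
    u,v=(205,160) if n=="top" else (255,170)
    a.append(cv2.resize(im[v-40:v+40,u-40:u+40,::-1],(400,400),interpolation=2))
cv2.imwrite("pics/b.png",np.hstack(a))
E
```

```text
(no output)
```

View pics/b.png

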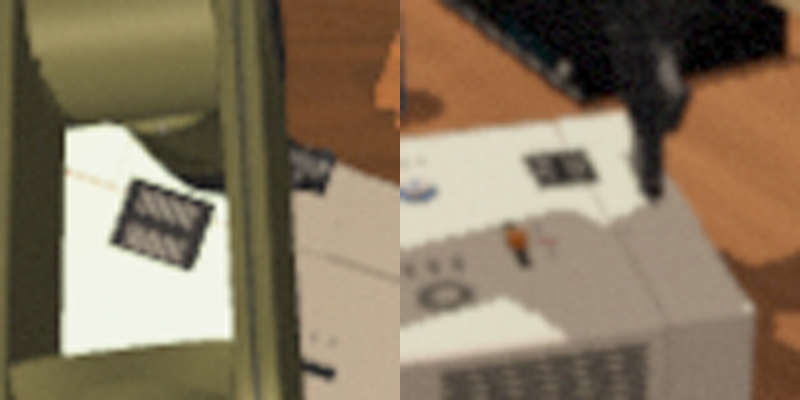

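The tip sits at (650,185) in the side crop, with no free slot visible beyond it, so the tab is close to the end. I'll keep pushing in small steps until the force rises.

```bash
for i in 1 2 3; do python3 -m jog '[[[0,0,-0.01,0,0,0,0],[0,0,-0.02,0,0,0,0]]]' >/dev/null
python3 g.py 94 33 95; done
```

```text
t 4.77 tip now [94.8 28.6 95.5] shift [0.008 0.044 0.005] turn [0.0001 0.0002 0.0002] F proj [1.33 0.91 5.23] gap -0.2 q [ 0.15  0.51  1.53 -0.    1.09 -1.13]
t 4.93 tip now [94.8 26.9 95.5] shift [0.008 0.061 0.005] turn [0.0003 0.0002 0.0001] F proj [0.33 5.19 4.19] gap -0.2 q [ 0.15  0.51  1.54  0.    1.09 -1.13]
t 5.1 tip now [94.8 26.8 95.6] shift [0.008 0.062 0.006] turn [ 0.0014  0.0003 -0.0001] F proj [0.12 8.86 2.98] gap 0.2 q [ 0.14  0.51  1.54  0.    1.09 -1.13]
```

```bash
python3 -m jog '[[[0,0,0.05,0,0,0,0],[0,0,0.1,0,0,0,0],[0,0,0.12,-0.3,0,0,0],[0,0,0.12,-0.6,0,0,0],[0,0,0.12,-0.6,0,0,0]]]' 
python3 g.py -10 110 150
```

```text
time_s: 5.52
tcp_pos: [0.6293, 0.1436, 0.1708]
tcp_rot: [3.14, 0.006, 2.847]
ft_force: [0.7, -0.2, 0.6]
finger_gap: -0.0001
grasp_force: 0.0
t 5.52 tip now [ 96.6  37.3 159.8] shift [1.066 0.728 0.093] turn [0.0006 0.0019 0.0003] F proj [0.77 0.01 0.55] gap -0.1 q [ 0.16  0.46  1.45 -0.    1.23 -1.12]
```

```bash
python3 -m jog '[[[0,0.33,0.08,0.05,0,0,0],[0,0.67,0.16,0.1,0,0,0],[0,1,0.23,0.2,0,0,0]]]' 
python3 -m jog '[[[0,0.33,0,0.1,0,0,0],[0,0.56,0,0.2,0,0,0],[0,0.56,0,0.2,0,0,0],[0,0.56,0,0.2,0,0,0]]]' 
python3 g.py -60 60 105
python3 - <<'E'
from h import *
a=[]
for n in("top","side"):
    c=viewer.capture(n); im=c["color"]
    u,v=(205,175) if n=="top" else (240,180)
    a.append(cv2.resize(im[v-50:v+50,u-50:u+50,::-1],(400,400),interpolation=2))
cv2.imwrite("pics/c.png",np.hstack(a))
E
```

```text
time_s: 5.77
tcp_pos: [0.5366, 0.1941, 0.1457]
tcp_rot: [-3.14, -0.001, 2.846]
ft_force: [0.4, 0.6, -1.1]
finger_gap: 0.0005
grasp_force: 0.0
time_s: 6.1
tcp_pos: [0.4812, 0.2102, 0.1247]
tcp_rot: [-3.138, -0.004, 2.849]
ft_force: [0.2, -0.1, 0.1]
finger_gap: -0.0002
grasp_force: 0.0
t 6.1 tip now [-64.4  57.9 113.7] shift [-0.045  0.021  0.087] turn [-0.0012 -0.0013  0.0008] F proj [ 0.21 -0.08  0.09] gap -0.2 q [ 0.33  0.36  1.76 -0.    1.02 -0.95]
```

View pics/c.png

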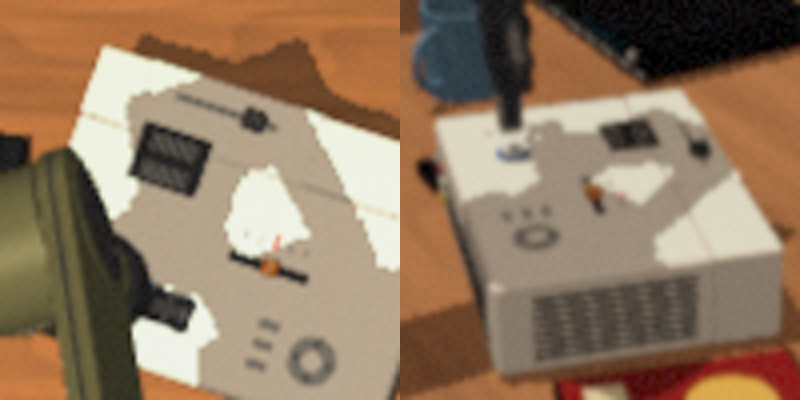

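The cover tab now stands at the right end of its slot (255,118), so the cover is open. The tip is above the button (side crop 510,150). Pressing next.

```bash
python3 -m jog '[[[0,-0.02,0.02,0.05,0,0,0],[0,-0.02,0.02,0.12,0,0,0],[0,-0.02,0.02,0.12,0,0,0],[0,-0.02,0.02,0.12,0,0,0]]]' >/dev/null
python3 g.py -60 60 93.5
for i in 1 2; do python3 -m jog '[[[0,0,0,0.01,0,0,0],[0,0,0,0.02,0,0,0],[0,0,0,0.02,0,0,0]]]' >/dev/null
python3 g.py -60 60 93.5; done
```

```text
t 6.53 tip now [-59.2  61.1 102.5] shift [ 0.008 -0.011  0.09 ] turn [-0.0003 -0.0004 -0.0001] F proj [ 0.48  0.05 -0.36] gap 0.0 q [ 0.33  0.38  1.77 -0.    1.   -0.94]
t 6.78 tip now [-59.5  61.4 101.2] shift [ 0.005 -0.014  0.077] turn [-0.     -0.      0.0001] F proj [-0.97 -0.31 -0.07] gap -0.1 q [ 0.33  0.38  1.77 -0.    0.99 -0.94]
t 7.03 tip now [-59.6  61.5  99.2] shift [ 0.004 -0.015  0.057] turn [-0.     -0.      0.0002] F proj [-0.59 -0.14 -0.84] gap 0.2 q [ 0.33  0.38  1.77 -0.    0.99 -0.94]
```

```bash
python3 -m jog '[[[0,0,0,0.01,0,0,0],[0,0,0,0.02,0,0,0],[0,0,0,0.03,0,0,0],[0,0,0,0.03,0,0,0]]]' >/dev/null
python3 g.py -60 60 93.5
python3 -m jog '[[[0,0,0,0.01,0,0,0],[0,0,0,0.02,0,0,0],[0,0,0,0.02,0,0,0]]]' >/dev/null
python3 g.py -60 60 93.5
python3 -m jog '[[[0,0,0,0.01,0,0,0],[0,0,0,0.01,0,0,0]]]' >/dev/null
python3 g.py -60 60 93.5
```

```text
t 7.37 tip now [-59.5  61.6  96.3] shift [ 0.005 -0.016  0.028] turn [0.     0.     0.0002] F proj [ 0.03 -0.54  2.66] gap -0.1 q [ 0.33  0.39  1.77  0.    0.98 -0.94]
t 7.62 tip now [-59.4  61.6  94.4] shift [ 0.006 -0.016  0.009] turn [0.0001 0.0001 0.0001] F proj [-0.94 -0.32  3.06] gap 0.2 q [ 0.33  0.39  1.78  0.    0.97 -0.94]
t 7.78 tip now [-59.4  61.6  93.5] shift [ 0.006 -0.016  0.   ] turn [0.0001 0.0001 0.0001] F proj [-1.45  0.15  4.51] gap 0.1 q [ 0.33  0.39  1.78  0.    0.97 -0.94]
```

```bash
python3 -m jog '[[[0,0,0,0.01,0,0,0],[0,0,0,0.01,0,0,0],[0,0,0,0.01,0,0,0]]]' >/dev/null
python3 g.py -60 60 93.5
python3 -m jog '[[[0,0,0,-0.1,0,0,0],[0,0,0,-0.3,0,0,0],[0,0,0,-0.4,0,0,0],[0,0,0,-0.4,0,0,0]]]' >/dev/null
python3 g.py -10 -30 130
python3 - <<'E'
from h import *
c=viewer.capture("top"); m=masks(c)
for n,z in(("orange",.1005),("red",.09)):
    for b in blob(m[n].astype(np.uint8),(205,175,240,200)): 
        w=ray(c,b[1],b[2],z); print(n,b,w.round(4))
cv2.imwrite("pics/d.png",cv2.resize(c["color"][172:204,202:242,::-1],None,fx=16,fy=16,interpolation=2))
E
```

```text
t 8.03 tip now [-59.5  61.7  93.4] shift [ 0.005 -0.017 -0.001] turn [0.0002 0.0002 0.0002] F proj [-2.13 -0.61 10.38] gap 0.2 q [ 0.33  0.39  1.78  0.    0.97 -0.94]
t 8.37 tip now [-57.9  62.6 134.6] shift [-0.479 -0.927  0.046] turn [0.0009 0.0013 0.0002] F proj [ 0.57  0.11 -0.85] gap -0.0 q [ 0.33  0.34  1.73 -0.    1.07 -0.94]
orange (np.int32(14), np.float64(221.93), np.float64(191.36), np.int32(220), np.int32(190), np.int32(5), np.int32(4)) [0.5061 0.109  0.1005]
```

View pics/d.png

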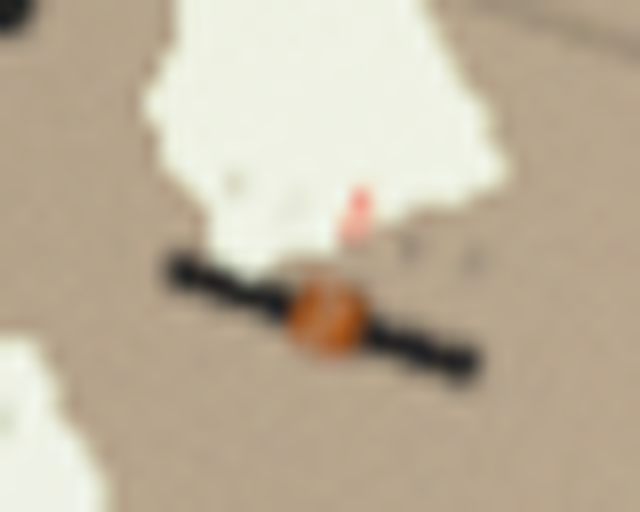

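The orange tab is at (327,315) in this crop. Dropping the red line (357,212) along the projector's x axis gives about (321,317), so the slider is 2–3 mm to the -y side. I'll bring both fingers in around the mark to centre it, opening to 13 mm so they don't squeeze the tab.

```bash
python3 -m jog '[[[35,-0.16,-0.3,0,0,0,0],[35,-0.32,-0.6,0,0,0,0],[35,-0.48,-0.93,0,0,0,0],[35,-0.48,-0.93,0,0,0,0],[35,-0.48,-0.93,0,0,0,0],[35,-0.48,-0.93,0,0,0,0]]]' 20 >/dev/null
python3 g.py -10 -30 94
```

```text
t 8.92 tip now [-11.9 -31.7 131.5] shift [-0.02   0.017  0.375] turn [-0.     -0.0005 -0.0003] F proj [-0.83  0.06  0.13] gap 34.8 q [ 0.13  0.33  1.76  0.    1.05 -1.14]
```

```bash
python3 -m jog '[[[35,-0.02,0.01,0.1,0,0,0],[35,-0.02,0.01,0.2,0,0,0],[35,-0.02,0.01,0.3,0,0,0],[35,-0.02,0.01,0.37,0,0,0],[35,-0.02,0.01,0.37,0,0,0],[35,-0.02,0.01,0.37,0,0,0]]]' >/dev/null
python3 g.py -10 -30 94
python3 -m jog '[[[25,0,0,0,0,0,0],[20,0,0,0,0,0,0],[18,0,0,0,0,0,0],[16,0,0,0,0,0,0],[15,0,0,0,0,0,0]]]' 
python3 g.py -10 -30 94
```

```text
t 9.42 tip now [-10.4 -30.4  94.2] shift [-0.004  0.004  0.002] turn [-0.0003 -0.0007  0.0004] F proj [-0.48 -0.11 -0.3 ] gap 35.0 q [ 0.13  0.38  1.8   0.    0.97 -1.15]
time_s: 9.83
tcp_pos: [0.5083, 0.1096, 0.1067]
tcp_rot: [3.141, 0.001, 2.847]
ft_force: [0.2, -0.1, 0.1]
finger_gap: 0.0149
grasp_force: 0.0
t 9.83 tip now [ -9.2 -30.4  95.7] shift [0.008 0.004 0.017] turn [0.0001 0.0002 0.0001] F proj [ 0.27 -0.05  0.13] gap 14.9 q [ 0.13  0.38  1.8   0.    0.97 -1.15]
```

```bash
python3 -m jog '[[[15,0.01,0,0.02,0,0,0],[14,0.01,0,0.02,0,0,0],[13,0.01,0,0.02,0,0,0],[12.5,0.01,0,0.02,0,0,0],[12.5,0.01,0,0.02,0,0,0]]]' 
python3 g.py -10 -30 94
python3 -m jog '[[[30,0,0,0,0,0,0],[30,0,0,0,0,0,0],[30,0,0,0,0,0,0],[30,0,0,-0.3,0,0,0],[30,0,0,-0.7,0,0,0],[30,0,0,-1,0,0,0]]]'
python3 -m jog '[[[30,0.3,0.3,-0.1,0,0,0],[30,0.6,0.6,-0.2,0,0,0],[30,0.9,0.9,-0.3,0,0,0],[30,0.9,0.9,-0.3,0,0,0],[30,0.9,0.9,-0.3,0,0,0]]]'
python3 - <<'E'
from h import *
c=viewer.capture("top"); m=masks(c)
for n,z in(("orange",.1005),("red",.09)):
    for b in blob(m[n].astype(np.uint8),(205,175,240,200)): 
        w=ray(c,b[1],b[2],z); print(n,b,w.round(4))
cv2.imwrite("pics/e.png",cv2.resize(c["color"][140:212,182:242,::-1],None,fx=8,fy=8,interpolation=2))
E
```

```text
time_s: 10.25
tcp_pos: [0.5072, 0.1099, 0.1043]
tcp_rot: [3.142, 0.0, 2.847]
ft_force: [0.6, -0.0, 1.6]
finger_gap: 0.0123
grasp_force: 0.0
t 10.25 tip now [-10.4 -30.4  93.3] shift [-0.004  0.004 -0.007] turn [0.     0.     0.0002] F proj [0.54 0.13 1.56] gap 12.3 q [ 0.13  0.38  1.8   0.    0.96 -1.14]
time_s: 10.75
tcp_pos: [0.5072, 0.1099, 0.206]
tcp_rot: [-3.142, -0.0, 2.847]
ft_force: [1.2, 0.5, -0.0]
finger_gap: 0.03
grasp_force: 0.0
time_s: 11.17
tcp_pos: [0.4463, 0.2243, 0.2352]
tcp_rot: [3.14, 0.001, 2.851]
ft_force: [0.3, -0.4, 0.4]
finger_gap: 0.0298
grasp_force: 0.0
orange (np.int32(14), np.float64(222.21), np.float64(191.43), np.int32(220), np.int32(190), np.int32(5), np.int32(4)) [0.5059 0.1082 0.1005]
red (np.int32(2), np.float64(224.0), np.float64(184.5), np.int32(224), np.int32(184), np.int32(1), np.int32(2)) [0.5281 0.1046 0.09  ]
```

View pics/e.png

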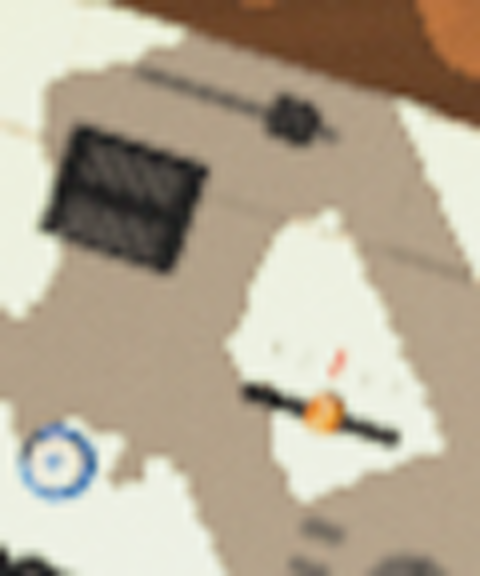

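The cover tab is at (293,118) with about 7 mm of slot to its right, so I need to check that it is really open. I'll measure the tab and slot ends, and the keystone, in both views.

```bash
python3 - <<'E'
from h import *
from scipy.spatial.transform import Rotation as R
C=np.array([.526,.136,0]); P=R.from_euler('z',-16.9,degrees=True)
L=lambda w:(P.inv().apply(w-C)*1000).round(1)
c=viewer.capture("top"); s=viewer.capture("side")
for b in blob(masks(c)["dark"].astype(np.uint8),(195,140,232,162)): print("top",b,L(ray(c,b[1],b[2],.098)))
t=cv2.cvtColor(c["color"],cv2.COLOR_RGB2GRAY)
for p,n in(((182+138/8,140+68/8),"slotL"),((182+338/8,140+136/8),"slotR"),((182+293/8,140+118/8),"tab"),((182+243/8,140+388/8),"ksL"),((182+398/8,140+438/8),"ksR"),((182+337/8,140+362/8),"red"),((182+323/8,140+411/8),"ks"),((182+58/8,140+462/8),"button")):
    print(n,L(ray(c,*p,.09)),L(ray(c,*p,.101)))
print("q",status.get_obs()["time_s"])
im=s["color"][140:230,195:295,::-1]
cv2.imwrite("pics/f.png",cv2.resize(im,None,fx=6,fy=6,interpolation=2))
for b in blob(masks(s)["dark"].astype(np.uint8),(245,150,285,185)): print("side",b,L(ray(s,b[1],b[2],.098)))
for b in blob(masks(s)["orange"].astype(np.uint8),(225,165,255,190)): print("side or",b,L(ray(s,b[1],b[2],.097)))
E
```

```text
top (np.int32(28), np.float64(218.29), np.float64(154.71), np.int32(215), np.int32(152), np.int32(7), np.int32(6)) [92.5 16.2 98. ]
top (np.int32(39), np.float64(199.41), np.float64(159.72), np.int32(195), np.int32(157), np.int32(13), np.int32(5)) [59.3 66.4 98. ]
slotL [93.  80.1 90. ] [ 91.8  77.7 101. ]
slotR [92.4 -2.4 90. ] [ 91.2  -4.  101. ]
tab [93.6 16.5 90. ] [ 92.3  14.7 101. ]
ksL [-11.9   0.6  90. ] [-12.2  -1.1 101. ]
ksR [-11.2 -62.4  90. ] [-11.5 -63.5 101. ]
red [  9.1 -30.5  90. ] [  8.6 -31.9 101. ]
ks [-10.6 -31.6  90. ] [-10.8 -33.  101. ]
button [-61.6  59.   90. ] [-61.4  56.7 101. ]
q 11.3167
side (np.int32(6), np.float64(252.5), np.float64(150.0), np.int32(250), np.int32(150), np.int32(6), np.int32(1)) [ 83.3 148.6  98. ]
side (np.int32(53), np.float64(248.77), np.float64(163.38), np.int32(245), np.int32(160), np.int32(9), np.int32(7)) [43.6 47.1 98. ]
side (np.int32(16), np.float64(264.44), np.float64(166.75), np.int32(263), np.int32(165), np.int32(4), np.int32(5)) [88.6  8.5 98. ]
side or (np.int32(7), np.float64(237.86), np.float64(177.29), np.int32(237), np.int32(176), np.int32(3), np.int32(3)) [-14.4 -38.5  97. ]
```

View pics/f.png

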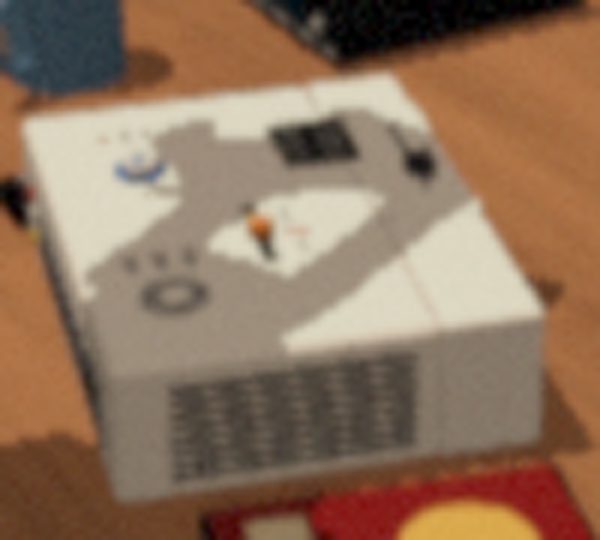

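The tab reads about 15 mm (10 expected when fully open), so the cover may be a few mm short. I'll push it again with the tip lower, then press the button again to keep the order.

```bash
python3 g.py 94 45 150; python3 -m jog '[[[0,-0.33,-0.1,0.1,0,0,0],[0,-0.67,-0.2,0.2,0,0,0],[0,-1,-0.25,0.3,0,0,0],[0,-1,-0.25,0.4,0,0,0]]]' >/dev/null;  python3 g.py 94 45 150
```

```text
t 11.32 tip now [-100.1   58.8  222.9] shift [-1.941 -0.138  0.729] turn [-0.0003  0.      0.0001] F proj [ 0.23 -0.19 -0.29] gap 29.7 q [ 0.38  0.21  1.67 -0.    1.26 -0.9 ]
t 11.65 tip now [  7.4  32.6 182.4] shift [-0.864  0.128  0.33 ] turn [ 0.      0.0019 -0.0015] F proj [ 0.85  0.5  -0.37] gap -0.2 q [ 0.22  0.33  1.6  -0.    1.21 -1.05]
```

```bash
python3 -m jog '[[[0,-0.4,0.13,0.1,0,0,0],[0,-0.8,0.13,0.2,0,0,0],[0,-0.86,0.13,0.4,0,0,0],[0,-0.86,0.13,0.6,0,0,0],[0,-0.86,0.13,0.8,0,0,0],[0,-0.86,0.13,0.82,0,0,0],[0,-0.86,0.13,0.82,0,0,0]]]' >/dev/null;  python3 g.py 94 28 93
```

```text
t 12.23 tip now [84.7 45.5 98.9] shift [-0.093 -0.175  0.059] turn [-0.0009 -0.0015 -0.0005] F proj [ 0.38 -0.11  1.46] gap -0.2 q [ 0.18  0.51  1.53 -0.    1.11 -1.1 ]
```

```bash
python3 -m jog '[[[0,0,0,0.02,0,0,0],[0,0,0,0.02,0,0,0]]]' >/dev/null;  python3 g.py 94 28 93
```

```text
t 12.4 tip now [ 86.3  47.5 100.3] shift [-0.077 -0.195  0.073] turn [ 0.0002  0.0005 -0.    ] F proj [ 0.35 -0.27  0.06] gap -0.0 q [ 0.18  0.51  1.52 -0.    1.1  -1.1 ]
```

```bash
python3 -m jog '[[[0,-0.08,0,0.03,0,0,0],[0,-0.08,0,0.07,0,0,0],[0,-0.08,-0.04,0.07,0,0,0],[0,-0.08,-0.08,0.07,0,0,0],[0,-0.08,-0.12,0.07,0,0,0],[0,-0.08,-0.12,0.07,0,0,0]]]' >/dev/null;  python3 g.py 94 28 93
for i in 1 2 3; do python3 -m jog '[[[0,0,-0.01,0,0,0,0],[0,0,-0.02,0,0,0,0]]]' >/dev/null
python3 g.py 94 28 93; done
```

```text
t 12.9 tip now [93.5 35.  92.5] shift [-0.005 -0.07  -0.005] turn [0. 0. 0.] F proj [0.02 0.37 0.17] gap 0.2 q [ 0.16  0.52  1.53 -0.    1.09 -1.12]
t 13.07 tip now [93.5 33.8 92.5] shift [-0.005 -0.058 -0.005] turn [0.0002 0.0001 0.0001] F proj [ 0.26  1.59 -0.16] gap 0.1 q [ 0.16  0.52  1.53  0.    1.09 -1.12]
t 13.23 tip now [93.5 32.8 92.5] shift [-0.005 -0.048 -0.005] turn [0.0007 0.0001 0.    ] F proj [-1.99  6.44 -0.47] gap -0.2 q [ 0.15  0.52  1.54  0.    1.09 -1.12]
t 13.4 tip now [93.6 32.5 92.6] shift [-0.004 -0.045 -0.004] turn [ 0.0017  0.0002 -0.0001] F proj [-1.28 10.61 -1.74] gap 0.2 q [ 0.15  0.52  1.54  0.01  1.08 -1.13]
```

```bash
python3 -m jog '[[[0,0,0.05,0,0,0,0],[0,0,0.12,0,0,0,0],[0,0,0.12,-0.2,0,0,0],[0.0,0.3,0.22,-0.3,0,0,0],[0,0.6,0.32,-0.3,0,0,0],[0,0.9,0.32,-0.3,0,0,0],[0,0.9,0.32,-0.3,0,0,0]]]' >/dev/null;
python3 -m jog '[[[0,0.33,0,0,0,0,0],[0,0.6,0,0,0,0,0],[0,0.6,0,0,0,0,0],[0,0.6,0,0,0,0,0]]]' >/dev/null; python3 g.py -60 60 110
python3 - <<'E'
from h import *
c=viewer.capture("top"); 
for b in blob(masks(c)["dark"].astype(np.uint8),(195,140,232,162)): print("top",b)
for b in blob(masks(c)["orange"].astype(np.uint8),(205,175,240,200)): print("or",b)
cv2.imwrite("pics/g.png",cv2.resize(c["color"][130:240,155:275,::-1],None,fx=5,fy=5,interpolation=2))
E
```

```text
t 14.32 tip now [-57.8  61.1 122.3] shift [ 0.021 -0.01   0.123] turn [-0.0005 -0.0002  0.0008] F proj [-0.49 -0.29 -0.12] gap -0.1 q [ 0.33  0.36  1.74 -0.    1.04 -0.95]
top (np.int32(27), np.float64(220.22), np.float64(155.33), np.int32(217), np.int32(153), np.int32(7), np.int32(6))
top (np.int32(39), np.float64(199.41), np.float64(159.72), np.int32(195), np.int32(157), np.int32(13), np.int32(5))
or (np.int32(14), np.float64(221.93), np.float64(191.36), np.int32(220), np.int32(190), np.int32(5), np.int32(4))
```

View pics/g.png

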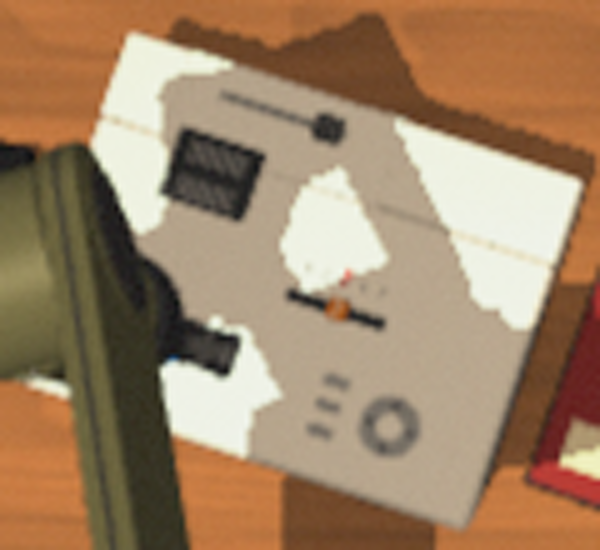

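The cover tab is now at the end of its slot (328,128), 6 mm further on, and the projector hasn't moved. Pressing the button again.

```bash
python3 -m jog '[[[0,0.02,0,0.1,0,0,0],[0,0.02,0,0.2,0,0,0],[0,0.02,0,0.2,0,0,0],[0,0.02,0,0.24,0,0,0],[0,0.02,0,0.26,0,0,0],[0,0.02,0,0.26,0,0,0]]]' >/dev/null; python3 g.py -60 60 93.5
for i in 1 2; do python3 -m jog '[[[0,0,0,0.01,0,0,0],[0,0,0,0.015,0,0,0],[0,0,0,0.015,0,0,0]]]' >/dev/null; python3 g.py -60 60 93.5; done
```

```text
t 14.87 tip now [-57.6  61.5  96.1] shift [ 0.024 -0.015  0.026] turn [-0.0001  0.0002  0.0001] F proj [ 0.57 -1.18  1.79] gap 0.0 q [ 0.33  0.39  1.77 -0.    0.98 -0.95]
t 15.12 tip now [-57.8  61.6  95.2] shift [ 0.022 -0.016  0.017] turn [0.0001 0.0005 0.0002] F proj [ 0.6  -1.5   3.15] gap 0.1 q [ 0.33  0.39  1.77 -0.    0.98 -0.95]
t 15.37 tip now [-57.9  61.7  93.6] shift [ 0.021 -0.017  0.001] turn [0.0001 0.0004 0.0002] F proj [ 2.76 -1.04  4.24] gap 0.1 q [ 0.33  0.39  1.78 -0.    0.97 -0.95]
```

Bottom it out once more, then go up and over to the keystone.

```bash
python3 -m jog '[[[0,0,0,0.01,0,0,0],[0,0,0,0.012,0,0,0],[0,0,0,0.012,0,0,0]]]' >/dev/null; python3 g.py -60 60 93.5
python3 -m jog '[[[0,0,0,-0.1,0,0,0],[0,0,0,-0.3,0,0,0],[20,0,0,-0.35,0,0,0],[20,0,0,-0.35,0,0,0]]]' >/dev/null
python3 -m jog '[[[20,-0.16,-0.3,0,0,0,0],[20,-0.32,-0.6,0,0,0,0],[20,-0.48,-0.92,0,0,0,0],[20,-0.48,-0.92,0.1,0,0,0],[20,-0.48,-0.92,0.2,0,0,0],[20,-0.48,-0.92,0.28,0,0,0],[20,-0.48,-0.92,0.28,0,0,0],[20,-0.48,-0.92,0.28,0,0,0]]]' 20 >/dev/null
python3 g.py -10 -30 91
```

```text
t 15.62 tip now [-57.8  61.8  93.4] shift [ 0.022 -0.018 -0.001] turn [0.0002 0.0006 0.0002] F proj [ 1.25 -3.12 11.69] gap 0.1 q [ 0.33  0.39  1.78 -0.    0.97 -0.95]
t 16.62 tip now [-11.9 -29.9  97.8] shift [-0.02  -0.001  0.068] turn [-0.0003 -0.0009  0.0006] F proj [ 0.34 -0.04  0.47] gap 20.1 q [ 0.13  0.37  1.8   0.    0.97 -1.14]
```

```bash
python3 -m jog '[[[20,-0.02,0,0.03,0,0,0],[20,-0.02,0,0.05,0,0,0],[20,-0.02,0,0.07,0,0,0],[20,-0.02,0,0.07,0,0,0]]]' >/dev/null
python3 g.py -10 -30 91
python3 -m jog '[[[16,0,0,0,0,0,0],[14,0,0,0,0,0,0],[13,0,0,0,0,0,0],[12,0,0,0,0,0,0],[11,0,0,0,0,0,0],[11,0,0,0,0,0,0]]]' 20
python3 g.py -10 -30 91
```

```text
t 16.95 tip now [ -8.7 -30.1  91.9] shift [0.013 0.001 0.009] turn [-0.     -0.0001  0.0004] F proj [ 0.22 -0.49 -0.01] gap 20.2 q [ 0.13  0.38  1.8   0.    0.96 -1.15]
time_s: 17.45
tcp_pos: [0.5092, 0.1094, 0.1034]
tcp_rot: [3.141, 0.0, 2.847]
ft_force: [-0.6, 0.8, 1.9]
finger_gap: 0.0113
grasp_force: 16.2
t 17.45 tip now [ -8.3 -30.3  92.4] shift [0.017 0.003 0.014] turn [0.0001 0.0001 0.0001] F proj [-0.77  0.58  1.93] gap 11.3 q [ 0.13  0.38  1.8   0.    0.96 -1.15]
```

```bash
python3 -m jog '[[[25,0,0,0,0,0,0],[25,0,0,0,0,0,0],[25,0,0,0,0,0,0],[25,0,0,-0.3,0,0,0],[25,0,0,-0.7,0,0,0],[25,0,0,-1,0,0,0]]]' >/dev/null
python3 -m jog '[[[30,0.3,0.3,-0.1,0,0,0],[30,0.6,0.6,-0.2,0,0,0],[30,0.9,0.9,-0.3,0,0,0],[30,0.9,0.9,-0.3,0,0,0],[30,0.9,0.9,-0.3,0,0,0]]]' >/dev/null
python3 - <<'E'
from h import *
from scipy.spatial.transform import Rotation as R
C=np.array([.526,.136,0]); P=R.from_euler('z',-16.9,degrees=True)
L=lambda w:(P.inv().apply(w-C)*1000).round(1)
c=viewer.capture("top"); m=masks(c)
for n,z in(("orange",.1),("red",.09),("blue",.093),("dark",.1),("dark",.09)):
    for b in blob(m[n].astype(np.uint8),(185,145,232,202)): print(n,z,b[:3],L(ray(c,b[1],b[2],z)))
cv2.imwrite("pics/h.png",cv2.resize(c["color"][172:204,202:242,::-1],None,fx=16,fy=16,interpolation=2))
print(status.get_obs()["ft_force"])
E
```

```text
orange 0.1 (np.int32(14), np.float64(222.21), np.float64(191.43)) [-11.1 -32.4 100. ]
blue 0.093 (np.int32(13), np.float64(191.31), np.float64(197.31)) [-58.2  52.8  93. ]
dark 0.1 (np.int32(27), np.float64(220.22), np.float64(155.33)) [ 92.3   9.6 100. ]
dark 0.1 (np.int32(232), np.float64(197.15), np.float64(164.39)) [ 43.2  67.8 100. ]
dark 0.1 (np.int32(11), np.float64(215.91), np.float64(189.55)) [-11.8 -12.2 100. ]
dark 0.1 (np.int32(8), np.float64(227.25), np.float64(193.25)) [-11.5 -48.8 100. ]
dark 0.09 (np.int32(27), np.float64(220.22), np.float64(155.33)) [93.4 11.2 90. ]
dark 0.09 (np.int32(232), np.float64(197.15), np.float64(164.39)) [43.9 69.9 90. ]
dark 0.09 (np.int32(11), np.float64(215.91), np.float64(189.55)) [-11.6 -10.8  90. ]
dark 0.09 (np.int32(8), np.float64(227.25), np.float64(193.25)) [-11.3 -47.7  90. ]
[-0.23356854  0.41295858 -0.8144404 ]
```

View pics/h.png

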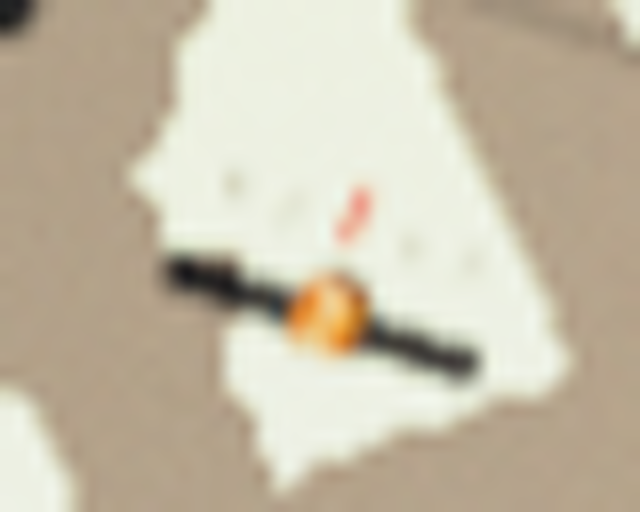

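The orange tab is at (327,315), against a mark foot of about (321,317): 1–2 mm to the -y side, within tolerance. I'll re-centre it 1.5 mm towards +y for margin.

```bash
python3 -m jog '[[[20,-0.3,-0.3,0.1,0,0,0],[20,-0.6,-0.6,0.2,0,0,0],[20,-0.9,-0.885,0.3,0,0,0],[20,-0.9,-0.885,0.3,0,0,0],[20,-0.9,-0.885,0.3,0,0,0]]]' 20 >/dev/null
python3 -m jog '[[[20,0,0,0.3,0,0,0],[20,0,0,0.6,0,0,0],[20,0,0,0.8,0,0,0],[20,0,0,0.9,0,0,0],[20,0,0,0.96,0,0,0],[20,0,0,1.0,0,0,0],[20,0,0,1.0,0,0,0]]]' >/dev/null
python3 g.py -10 -28.8 92
```

```text
t 19.42 tip now [ -8.3 -28.7  92.1] shift [ 0.017 -0.001  0.001] turn [0.     0.     0.0002] F proj [ 0.19 -0.32  1.16] gap 20.1 q [ 0.13  0.38  1.8   0.    0.96 -1.14]
```

```bash
python3 -m jog '[[[16,0,0,0,0,0,0],[14,0,0,0,0,0,0],[13,0,0,0,0,0,0],[12,0,0,0,0,0,0],[11.5,0,0,0,0,0,0],[11.5,0,0,0,0,0,0]]]' 20
python3 -m jog '[[[25,0,0,0,0,0,0],[25,0,0,0,0,0,0],[25,0,0,0,0,0,0],[25,0,0,-0.3,0,0,0],[25,0,0,-0.7,0,0,0],[25,0,0,-1,0,0,0]]]' >/dev/null
python3 -m jog '[[[30,0.3,0.3,-0.1,0,0,0],[30,0.6,0.6,-0.2,0,0,0],[30,0.9,0.9,-0.3,0,0,0],[30,0.9,0.9,-0.3,0,0,0],[30,0.9,0.9,-0.3,0,0,0]]]' >/dev/null
python3 - <<'E'
from h import *
c=viewer.capture("top"); m=masks(c)
for n in("orange","dark"):
    for b in blob(m[n].astype(np.uint8),(185,145,232,202)): print(n,b[:3])
print(status.get_obs()["ft_force"])
E
```

```text
time_s: 19.92
tcp_pos: [0.5102, 0.1108, 0.104]
tcp_rot: [3.141, 0.002, 2.847]
ft_force: [-1.0, -1.3, 4.5]
finger_gap: 0.0121
grasp_force: 8.3
orange (np.int32(12), np.float64(221.33), np.float64(191.17))
dark (np.int32(27), np.float64(220.22), np.float64(155.33))
dark (np.int32(233), np.float64(197.11), np.float64(164.4))
dark (np.int32(9), np.float64(215.22), np.float64(189.33))
dark (np.int32(9), np.float64(226.89), np.float64(193.11))
[ 0.61623507  0.06839884 -0.02397759]
```

```bash
python3 -c "
from cell import robot
print(robot.finish_job())"
```

```text
the job is handed in; nothing more can be done
None
```

The job is handed in, with no verdict returned: the lens cover is against its open stop, the power button was pressed fully (again after the cover was fully open) and let up, the keystone slider is within about 1 mm of its mark by camera, and the projector showed no visible shift.

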